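Open the base cleaner's push-and-turn safety cap

ROBOT

A 6-joint arm with a two-finger parallel gripper is mounted at the origin on the work surface. World frame = base frame: x ahead of the robot, y to its left, z up, the work surface at z = 0. Lengths are in m, angles in degrees, forces in N, time in s.
With the tool pointing down it reaches from about 0.3 to 0.75 m from the base axis. Payload 8.5 kg.
Tool frame: the origin (TCP) lies midway between the tips of the shut fingers; the grasp point (between the pads) lies 19 mm behind it (env.grip_depth is the distance from the TCP to the grasp point, in m); y points along the fingers, x is the direction in which the jaws open and shut, and the axes are right-handed (so a half turn about y gives the same grasp; the last joint's range is limited). The gripper opens to 85 mm and grips with 20 to 120 N. Pads are 22 mm wide; open, the fingers measure 114 mm over their backs; the gripper's body (76 mm by 85 mm) begins 54 mm behind the grasp point. The pads swing forward as they close: fully open they stand 13 mm farther back than shut.
Start: joints at [-79.601, 21.807, 74.336, -0, 83.858, -12.336], TCP at [0.213, -0.507, 0.231] pointing down, gripper open.
Joint ranges: [-178.18, 178.18], [-50.72, 133.34], [12.68, 142.11], [-81.47, 261.47], [9.98, 163.14], [-165.26, 165.26]. Speed limits (degrees/s): [136.94, 136.94, 180, 180, 180, 180].

INTERFACE

Orientations are given as a 3x3 rotation matrix whose columns are the frame's x, y, z axes.
In Python, from rig import env gives the robot as it stands.
- The arm moves only by the shell command python3 -m inch 'ROWS' [FORCE]. ROWS is JSON, a list that holds one entry, the list of rows, each a list of 7 numbers: the gripper command: -1 is shut, 1 is fully open, values between are in proportion, then the shift along the world's x, y, z in cm, then the turn, a rotation vector about the world's x, y, z in degrees. In form: [[[grip, dx, dy, dz, rx, ry, rz], ...]]. A call has 1 to 20 rows; each row is the pose to reach, as a shift and turn from the pose commanded when the call began; what a row does not reach only later rows make up. A row lasts 1/8 s, in which the tool goes at most 62.5 mm and 10.7 degrees, less where a joint would pass 70% of its speed; a pose out of reach is approached as far as the arm can. A call with a gripper value outside its range is refused whole. The fingers move at their own pace and stop on an object; FORCE is the grip in N (left out, the last holds). Time passes only in rows, so rows that repeat a pose let the fingers close. It gives the time, the measured TCP pose, the force and the opening at its end, in the units of the state.
- env.observe(): the state, without advancing time (a new reading comes with each control period).
- env.get_image(name): name is "scene" or "top" or "wrist"; returns a dict with "frame" (400x640x3 uint8, red, green, blue), "mtx" (3x3 intrinsics, pixels), "distortion" ([k1, k2, p1, p2, k3] as OpenCV has them; the pictures are not rectified), "rvec" (rotation vector, rad) and "tvec" (3), from world to camera coordinates, as OpenCV has them. Camera axes: x right, y down, z forward; pixel columns grow to the right and rows downward; lengths in m; the calibration is good to about 2 mm. A picture is of the moment at which its call begins. There is no depth.
- env.close_job(): hands the job in, once; it reports no verdict.
The state is a dict: "time_s": time; "q": joint angles; "qvel": joint speeds; "joint_efforts": joint torques, N m; "position": TCP position; "tool_rot": TCP orientation; "ft_force": force on the tool from outside, world axes, zero at the start; "wrist_torque": the same for the moment, N m; "grip_width": finger opening in m.
Only numpy, scipy, OpenCV 4.12 (cv2) and the standard library are available. Lean on these libraries where they do the work, as an engineer would, in place of code of your own. Each camera call takes 0.05 s, during which the arm holds its last target.

TASK

Open the bottle of ski base cleaner that stands clamped in the steel holder: take its dark grey safety cap by the bar on top, press it down against its spring, and while it is down twist it anticlockwise (seen from above) by about 75 degrees to unlock it. Then lift it straight off and finish holding it still and level in the gripper, about 10 cm straight above where it was seated; do not put it down or let go. Leave the brush, the cork block, the wax block and the file holder where they lie.

Things in the scene. Friction and masses are not known exactly. Their poses are not given: they have to be found in the camera images.
- cap_grip (a point): Loose dark grey safety cap, 50 g: ribbed round skirt 51 mm across, 42 mm high, with a flat top carrying an upright straight grip bar 46 mm long, 16 thick, 24 high. This point: centre of the bar, on the cap's axis; bar's top 12 mm above it, flat top beside the bar 12 mm below it, skirt's lower rim 54 mm below. z up the axis, x along the bar, y across it. Its position sinks as the cap is pressed.
- bottle_mouth (a point): Point on the axis of the white plastic bottle at its mouth, 170 mm above the board, with the bottle's axes (z up, x across its two labelled faces). With the cap locked, cap_grip lies 26 mm above this point and the bar is parallel to the bottle's x axis (within 5 deg).
- plunger (a joint): Sprung grey plug in the bottle's mouth, under the cap: 0 with the cap locked and not pressed, grows as it is pressed down (m), 0.009 at the cap's hard stop, -0.002 when the cap is off. It pushes up with 5.5 N at 0 and 0.5 N more per mm, so about 9.5 N when pressed 8 mm.
- cap: Same cap and axes; origin 54 mm below cap_grip, at the rim. It starts locked. Pressed down 7 mm or more (hard stop at 9) its inner lugs leave their notches and it turns anticlockwise seen from above (clockwise is blocked). Keep it down for the first 45 deg; from 45 to 100 deg (stop at 102) it is unlocked, springs up 2 mm if let up, and lifts straight off; the skirt is clear of the neck 30 mm up.
- bottle: The bottle, 90 x 74 mm in plan, fixed in a steel holder (plate 124 x 112 x 4 mm) screwed to the board: it neither moves nor turns. Origin at the centre of the plate's underside, on the white board, whose top is at z = 0.016.
- cork: Bystander: green cork block 100 x 56 x 36 mm high, lying on the board; origin under its centre.
- wax: Bystander: red wax block 90 x 46 x 22 mm high; origin under its centre.
- brush: Bystander: horsehair brush with a pale beech back, 110 x 56 x 32 mm high, bristles down; origin under its centre.
- file_holder: Bystander: steel file holder 112 x 48 x 44 mm high with a file strip and a dark clamp knob; origin under its centre.
- crate: Grey storage crate with a closed flip-top lid, 260 x 180 x 130 mm plus lid with a knob (about 180 mm in all), fixed on the robot's right side of the board; origin under its centre.

How it is judged (in metres and radians):
On the way, in this order (a step that is already met when the one before it is completed fails the run):
1. the cap is pressed down against its spring (by 5 mm or more) while still locked (value of joint plunger above 0.005 m and angle between the x axis of cap and the x axis of bottle, either way round below 0.5 rad), for 0.05 s.
2. the cap is twisted by more than 43 degrees while still on the neck (angle between the x axis of cap and the x axis of bottle, either way round above 0.75 rad and z of cap_grip in the frame of bottle_mouth below 0.038 m and horizontal distance between cap_grip and bottle_mouth below 0.006 m), for 0.05 s.
At the end, for the whole second after the job is handed in: The cap is held still in the fingers (speed under 30 mm/s, grip force over 2 N), 60 to 150 mm above its seated height, its axis within 40 mm of the bottle's axis and within 20 degrees of upright, touching nothing of the bottle (z of cap_grip in the frame of bottle_mouth between 0.086 and 0.176 m and horizontal distance between cap_grip and bottle_mouth below 0.04 m and angle between cap's own z axis and vertical below 0.35 rad and contact force between cap and the fingers above 2 N and contact force between cap and bottle below 0.1 N and linear speed of cap below 0.03 m/s); the arm keeps its last pose, push and grip.
It fails at once if the cork block, wax block, brush or file holder is moved by more than 20 mm (distance of any of cork, wax, brush, file_holder from where it was at the start of the episode above 0.02 m).
It also fails if it takes over 45 s, if anything falls off the work surface, if the arm or the gripper's body presses on something with over 40 N, if the wrist force passes 120 N, or if a joint passes its speed limit or range.

## Working session

There is one attempt and no reset: what is moved stays moved. The work goes in short steps, Python scripts to look and compute and a shell command to move; the robot and the scene stay as the last step left them, time stands still between calls to the robot, and variables do not carry over. Pictures are saved under pics/ and viewed, and the job is handed in when it is done.

```bash
ls; mkdir -p pics; python3 - <<'E'
from rig import env
import cv2
s=env.observe();print(s)
for n in("scene","top","wrist"):
    d=env.get_image(n);cv2.imwrite(f"pics/{n}0.png",d["frame"][:,:,::-1]);print(n,d["mtx"].tolist(),d["distortion"],d["rvec"],d["tvec"])
E
```

```text
pics
{'time_s': 0.0, 'q': array([-7.96030679e+01,  2.18408051e+01,  7.43866141e+01,  5.17065757e-04,
        8.38578948e+01, -1.23347968e+01]), 'qvel': array([-0.0710618 , -0.04350374,  0.03704611,  0.01886572, -0.04714278,
       -0.13691871]), 'joint_efforts': array([-2.35459906e-03, -4.48464310e+01, -2.31276137e+01, -4.10436260e-04,
        4.81230862e-03, -2.49105091e-05]), 'position': array([ 0.21248182, -0.5069684 ,  0.23070256]), 'tool_rot': array([[ 3.86415774e-01, -2.59890710e-04,  9.22324662e-01],
       [-9.22323554e-01,  1.46617973e-03,  3.86415724e-01],
       [-1.45271958e-03, -9.99998891e-01,  3.26851654e-04]]), 'ft_force': array([ 0.01112957,  0.47154017, -0.2168991 ]), 'wrist_torque': array([ 0.02604261, -0.00781809,  0.02205323]), 'grip_width': 0.08541894651490858}
scene [[420.13237645759705, 0.0, 321.28023693634526], [0.0, 420.13237645759705, 201.56555022753446], [0.0, 0.0, 1.0]] [0.01103617 0.         0.         0.         0.        ] [ 2.04605002  1.46721324 -0.54268323] [-0.07484579 -0.39806942  1.91516046]
top [[498.0998121695743, 0.0, 319.1735770049939], [0.0, 498.0998121695743, 208.69710252797498], [0.0, 0.0, 1.0]] [-0.10450878  0.          0.          0.          0.        ] [ 2.1927176  -2.12639915  0.14601367] [-0.16845506  0.64785759  1.58940417]
wrist [[297.12632799735627, 0.0, 314.74737692267354], [0.0, 297.12632799735627, 197.49169423038234], [0.0, 0.0, 1.0]] [-0.03008511  0.          0.          0.          0.        ] [-2.38414068  1.58706006  0.25898948] [-0.54968759 -0.03945466  0.38143699]
```

View pics/scene0.png

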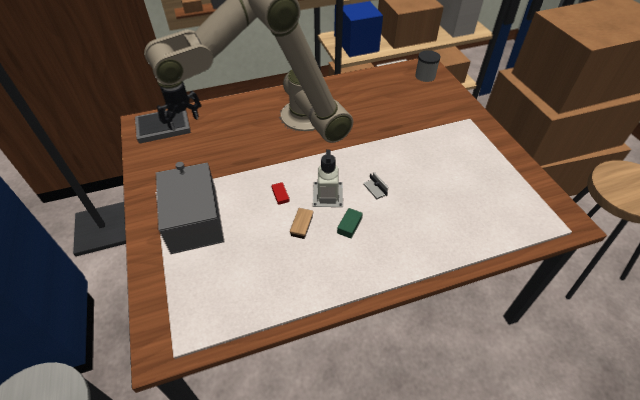

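View pics/top0.png

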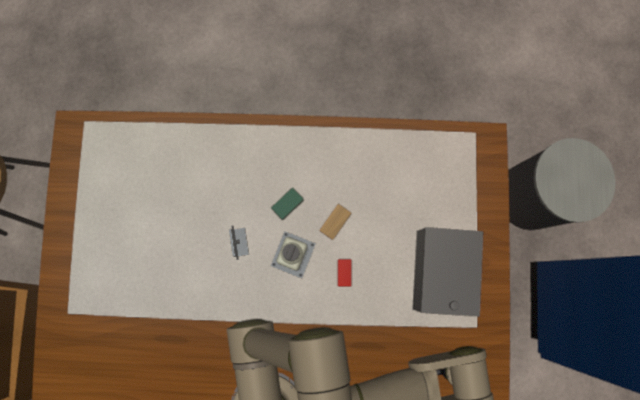

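View pics/wrist0.png

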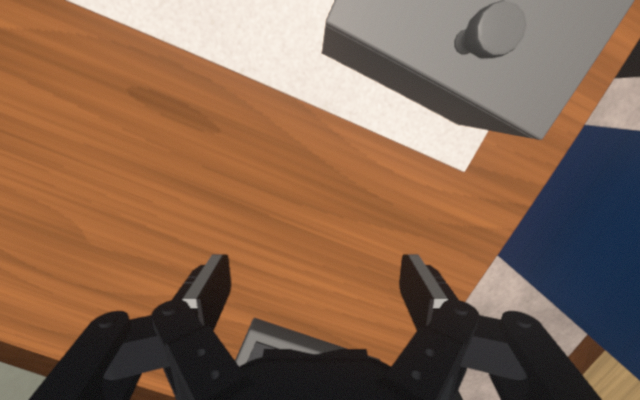

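The scene view shows the bottle at about (328,180) with its dark cap at (328,160). The top view has the cap at (292,253), surrounded by the cork (287,204), brush (335,221), wax (344,272) and file holder (239,242). Next I'll zoom in and measure the cap.

```bash
cat > h.py <<'E'
import numpy as np, cv2
def ray(d,p):
    u=cv2.undistortPoints(np.array([[p]],float),d["mtx"],d["distortion"])[0,0]
    R=cv2.Rodrigues(np.array(d["rvec"],float))[0]; t=np.array(d["tvec"],float).ravel()
    c=-R.T@t; v=R.T@np.array([u[0],u[1],1.]); return c,v/np.linalg.norm(v)
def onz(d,p,z):
    c,v=ray(d,p); return c+v*(z-c[2])/v[2]
def tri(rays):
    A=np.zeros((3,3));b=np.zeros(3)
    for c,v in rays:
        P=np.eye(3)-np.outer(v,v);A+=P;b+=P@c
    x=np.linalg.solve(A,b); return x,[np.linalg.norm((np.eye(3)-np.outer(v,v))@(x-c)) for c,v in rays]
def proj(d,X): return cv2.projectPoints(np.array(X,float).reshape(-1,1,3),np.array(d["rvec"],float),np.array(d["tvec"],float),d["mtx"],d["distortion"])[0][:,0]
E
python3 - <<'E'
from rig import env
from h import *
t=env.get_image("top");s=env.get_image("scene")
a=cv2.resize(t["frame"][225:285,262:327],None,fx=8,fy=8,interpolation=cv2.INTER_CUBIC)
cv2.imwrite("pics/tz.png",a[:,:,::-1])
a=cv2.resize(s["frame"][145:215,300:360],None,fx=8,fy=8,interpolation=cv2.INTER_CUBIC)
cv2.imwrite("pics/sz.png",a[:,:,::-1])
print(onz(t,(292,253),.21), ray(t,(292,253))[0], ray(s,(0,0))[0])
E
```

```text
[ 0.49919809 -0.07243399  0.21      ] [ 0.44640925 -0.13810013  1.66010521] [ 1.48737111 -0.41885767  1.20174297]
```

View pics/tz.png

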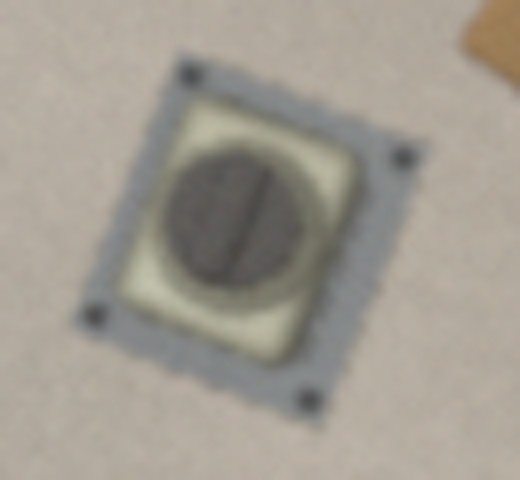

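View pics/sz.png

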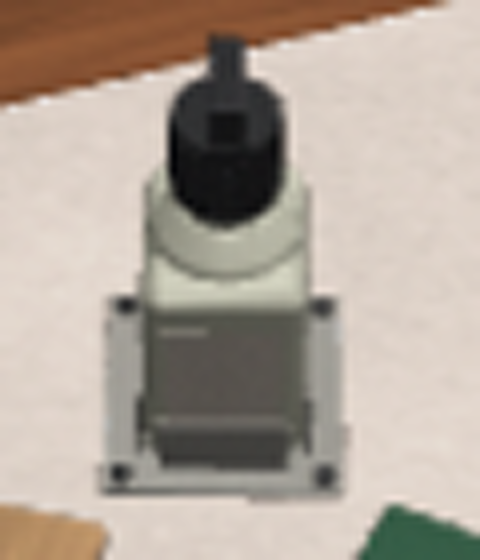

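The zooms show the bolts at crop pixels (190,75), (404,158), (310,402) and (95,317). The cap disc is at about (235,220), and the bar runs up-right in line with the long side of the plate. I'll compute the position and yaw from these.

```bash
python3 - <<'E'
from rig import env
from h import *
t=env.get_image("top");s=env.get_image("scene")
f=lambda x,y,ox,oy:((x+.5)/8-.5+ox,(y+.5)/8-.5+oy)
B=[onz(t,f(x,y,262,225),.021) for x,y in((190,75),(404,158),(310,402),(95,317))]
B2=[onz(s,f(x,y,300,145),.021) for x,y in((126,306),(322,308),(326,475),(121,472))]
for b in (B,B2):
    b=np.array(b)[:,:2]; print(b.round(4).tolist(),b.mean(0)); e=np.roll(b,-1,0)-b
    print(np.linalg.norm(e,axis=1),np.degrees(np.arctan2(e[:,1],e[:,0])))
print(onz(t,f(235,220,262,225),.2))
# bar end face in scene: centre (228,128) ; far top (227,37)
print(onz(s,f(228,112,300,145),.224),onz(s,f(227,37,300,145),.224),onz(s,f(227,112,300,145),.2))
# scene disc: rim centre
hs=cv2.cvtColor(t["frame"],cv2.COLOR_RGB2HSV)
g=cv2.cvtColor(t["frame"],cv2.COLOR_RGB2GRAY).astype(int)[238:268,275:310]
m=((g<105)).astype(np.uint8)
n,l,st,ce=cv2.connectedComponentsWithStats(m)
i=[k for k in range(1,n) if st[k,4]>100]
for k in i: print(st[k],ce[k]+[275,238],onz(t,tuple(ce[k]+[275,238]),.2))
E
```

```text
[[0.5681, -0.0396], [0.5366, -0.1288], [0.4358, -0.0936], [0.4676, -0.0044]] [ 0.50201271 -0.06658191]
[0.09459175 0.10682527 0.09465932 0.10645691] [-109.40285484  160.74491072   70.3742703   -19.29055594]
[[0.4392, -0.0933], [0.4707, -0.0048], [0.5692, -0.0393], [0.5372, -0.1278]] [ 0.50408382 -0.0662962 ]
[0.09386146 0.10439565 0.09406594 0.1039334 ] [  70.38827832  -19.27349209 -109.89267327  160.61590783]
[ 0.50219979 -0.06877685  0.2       ]
[ 0.52805608 -0.07450177  0.224     ] [ 0.48450491 -0.05975164  0.224     ] [ 0.50437018 -0.06645433  0.2       ]
[  8   6  17  17 228] [290.80701754 252.39473684] [ 0.50121824 -0.06843052  0.2       ]
```

The two views agree. The axis is at about (0.503,-0.067), and the plate and bar yaw is about -19.2°. The bar ends measured in the scene view are 46 mm apart, as specified. The jaws need yaw -109°, which is a turn of -42°. I'll move above the cap.

```bash
python3 -m inch '[[[1,0,0,4,0,0,0],[1,1,2,8,0,0,-2],[1,3,5,9,0,0,-5],[1,6,9,9,0,0,-9],[1,9,13,9,0,0,-13],[1,12,17,9,0,0,-17],[1,15,21,9,0,0,-21],[1,18,26,9,0,0,-26],[1,21,31,9,0,0,-31],[1,24,36,9,0,0,-36],[1,27,40,9,0,0,-39],[1,28,43,9,0,0,-41],[1,29,44,9,0,0,-42],[1,29,44,9,0,0,-42],[1,29,44,9,0,0,-42],[1,29,44,9,0,0,-42]]]'
python3 - <<'E'
from rig import env
from h import *
s=env.observe();print(s["position"],s["q"],s["tool_rot"].round(4))
w=env.get_image("wrist");cv2.imwrite("pics/w1.png",w["frame"][:,:,::-1])
print(ray(w,(0,0))[0],proj(w,[[.503,-.067,.212],[.503,-.067,.2]]))
E
```

```text
time_s: 2.35
position: [0.5022, -0.0679, 0.3214]
tool_rot: [[-0.331, 0.0, 0.944], [-0.944, -0.0, -0.331], [0.0, -1.0, 0.0]]
ft_force: [-0.7, 0.3, -0.7]
grip_width: 0.0851
[ 0.50224937 -0.06788164  0.32139326] [-2.10997357e+01  1.44909874e+01  7.03789542e+01 -5.47643367e-03
  9.51276090e+01  8.82159979e+01] [[-3.308e-01  0.000e+00  9.437e-01]
 [-9.437e-01 -1.000e-04 -3.308e-01]
 [ 1.000e-04 -1.000e+00  0.000e+00]]
[ 0.5801469  -0.09470479  0.46405163] [[314.23303334 195.37842882]
 [314.25916313 191.38929349]]
```

View pics/w1.png

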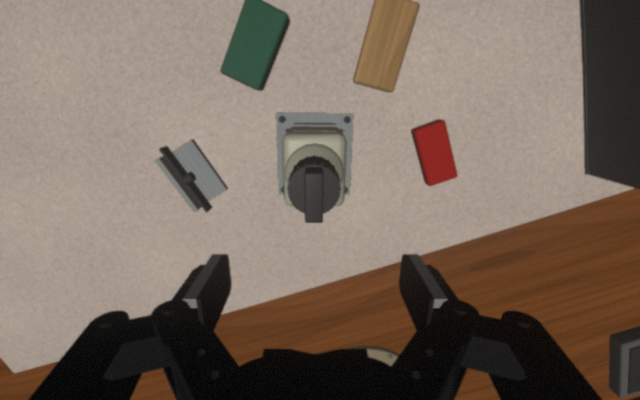

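The wrist view shows the bar at columns 304–323 and rows 167–222. It stands upright in the image and centred between the fingers (column 314). I'll compare that with the predicted bar corners.

```bash
python3 - <<'E'
from rig import env
from h import *
w=env.get_image("wrist")
a=np.radians(-19.3);ex=np.array([np.cos(a),np.sin(a),0]);ey=np.array([-ex[1],ex[0],0])
c=np.array([.503,-.067,.212])
P=[c+ex*i*.023+ey*j*.008+[0,0,k*.012] for i in(1,-1) for j in(1,-1) for k in(1,-1)]
p=proj(w,P);print(p.round(1))
im=cv2.resize(w["frame"][140:240,260:370],None,fx=6,fy=6,interpolation=cv2.INTER_CUBIC)
for q in p: cv2.circle(im,(int((q[0]-260+.5)*6),int((q[1]-140+.5)*6)),3,(255,0,0),1)
cv2.imwrite("pics/w1z.png",im[:,:,::-1])
E
```

```text
[[304.6 173.5]
 [305.5 167.2]
 [323.9 173.5]
 [323.1 167.2]
 [305.2 224.5]
 [306.  214.4]
 [323.4 224.5]
 [322.7 214.4]]
```

View pics/w1z.png

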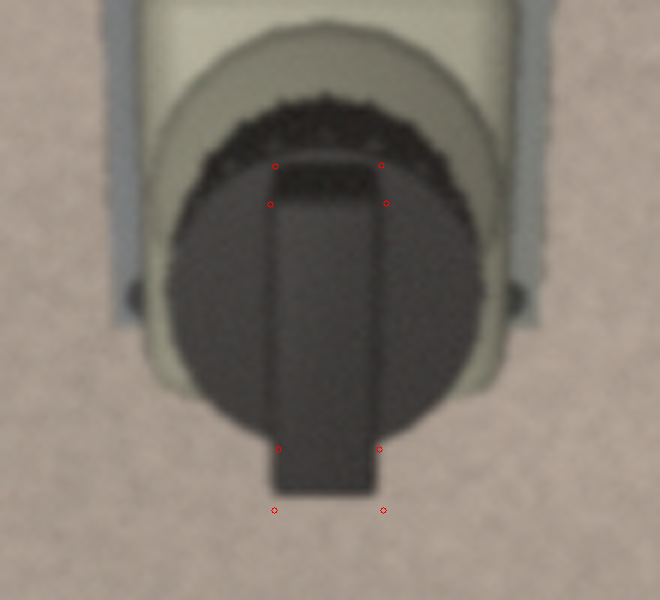

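```bash
python3 - <<'E'
from rig import env
from h import *
w=env.get_image("wrist");s=env.get_image("scene");t=env.get_image("top")
f=lambda x,y,ox,oy,k=8:((x+.5)/k-.5+ox,(y+.5)/k-.5+oy)
for a,b in(((324,495),(227,37)),((325,202),(228,112))):
    print(tri([ray(w,f(*a,260,140,6)),ray(s,f(*b,300,145))]))
for p in ((282,119),(347,119)): print(onz(w,p,.021))
a=cv2.resize(s["frame"][135:195,270:350],None,fx=8,fy=8,interpolation=cv2.INTER_CUBIC)
cv2.imwrite("pics/s1z.png",a[:,:,::-1])
E
```

```text
(array([ 0.48325774, -0.05930653,  0.22278453]), [np.float64(1.3873362215563965e-06), np.float64(1.3873362214607658e-06)])
(array([ 0.52438037, -0.07356867,  0.22037685]), [np.float64(0.00036361656297182046), np.float64(0.00036361656297180853)])
[ 0.56980667 -0.04045691  0.021     ]
[ 0.53860595 -0.12924849  0.021     ]
```

View pics/s1z.png

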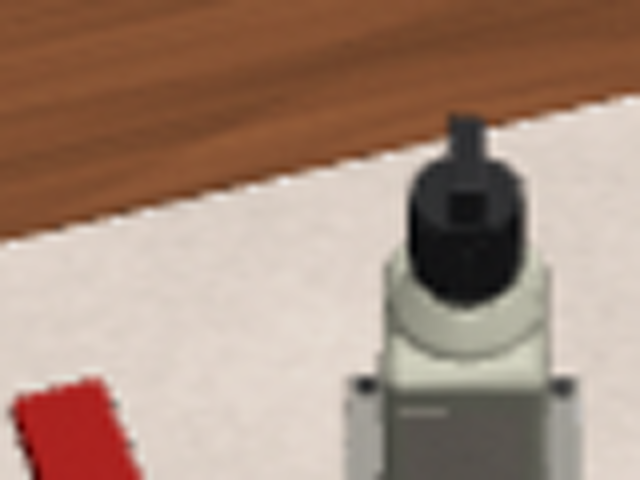

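Triangulation puts the bar centre at (0.504,-0.066) and its top at about 0.222, against an expected 0.224, so these agree. Next I'll descend to TCP z≈0.204 and close.

```bash
python3 -m inch '[[[1,0.1,0.1,-3,0,0,0],[1,0.1,0.1,-6,0,0,0],[1,0.1,0.1,-8,0,0,0],[1,0.1,0.1,-9.5,0,0,0],[1,0.1,0.1,-10.7,0,0,0],[1,0.1,0.1,-11.7,0,0,0],[1,0.1,0.1,-11.7,0,0,0],[1,0.1,0.1,-11.7,0,0,0]]]'
python3 - <<'E'
from rig import env
from h import *
w=env.get_image("wrist");cv2.imwrite("pics/w2.png",w["frame"][:,:,::-1])
E
```

```text
time_s: 3.6
position: [0.5038, -0.0664, 0.2048]
tool_rot: [[-0.33, 0.001, 0.944], [-0.944, -0.0, -0.33], [-0.0, -1.0, 0.001]]
ft_force: [0.2, 0.3, -0.2]
grip_width: 0.0852
```

View pics/w2.png

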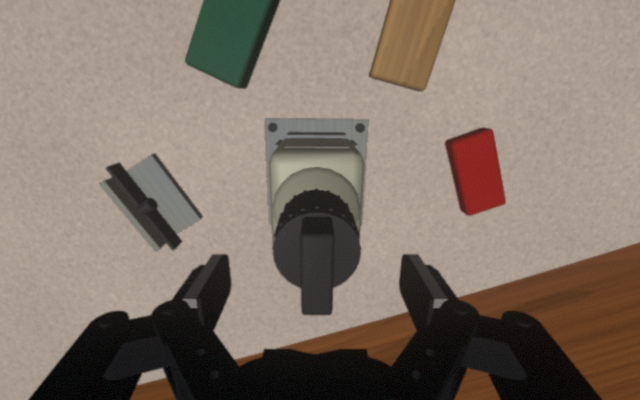

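The bar is centred at column 317 and the fingers at 314.5, an offset of about 1 mm. I'll correct that, close, and check.

```bash
python3 -m inch '[[[1,-0.03,-0.1,0,0,0,0],[0,-0.03,-0.1,0,0,0,0],[-0.4,-0.03,-0.1,0,0,0,0],[-1,-0.03,-0.1,0,0,0,0],[-1,-0.03,-0.1,0,0,0,0],[-1,-0.03,-0.1,0,0,0,0],[-1,-0.03,-0.1,0,0,0,0],[-1,-0.03,-0.1,0,0,0,0]]]' 70
python3 - <<'E'
from rig import env
from h import *
w=env.get_image("wrist");cv2.imwrite("pics/w3.png",w["frame"][:,:,::-1])
E
```

```text
time_s: 4.65
position: [0.5033, -0.0672, 0.2045]
tool_rot: [[-0.33, 0.0, 0.944], [-0.944, -0.0, -0.33], [-0.0, -1.0, 0.0]]
ft_force: [-0.4, 0.6, 5.0]
grip_width: 0.0142
```

View pics/w3.png

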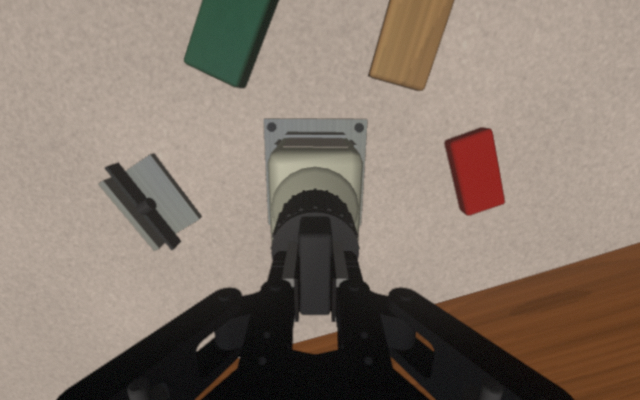

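The fingers hold the bar at a width of 14 mm, with a 5 N upward reaction, which is near the spring preload. Now I'll press down.

```bash
python3 -m inch '[[[-1,0,0,-0.2,0,0,0],[-1,0,0,-0.4,0,0,0],[-1,0,0,-0.6,0,0,0],[-1,0,0,-0.75,0,0,0],[-1,0,0,-0.8,0,0,0],[-1,0,0,-0.8,0,0,0],[-1,0,0,-0.8,0,0,0]]]' 70
python3 - <<'E'
from rig import env
s=env.observe();print(s["ft_force"],s["wrist_torque"],s["position"])
from h import *
w=env.get_image("wrist");cv2.imwrite("pics/w4.png",w["frame"][200:340,230:410,::-1].repeat(4,0).repeat(4,1))
E
```

```text
time_s: 5.58
position: [0.5033, -0.0672, 0.197]
tool_rot: [[-0.33, 0.001, 0.944], [-0.944, -0.0, -0.33], [0.0, -1.0, 0.001]]
ft_force: [-2.4, 1.8, 8.1]
grip_width: 0.014
[-2.41190413  1.77234477  8.06054859] [0.22880235 0.50392782 0.01060883] [ 0.50331096 -0.06724194  0.19698814]
```

View pics/w4.png

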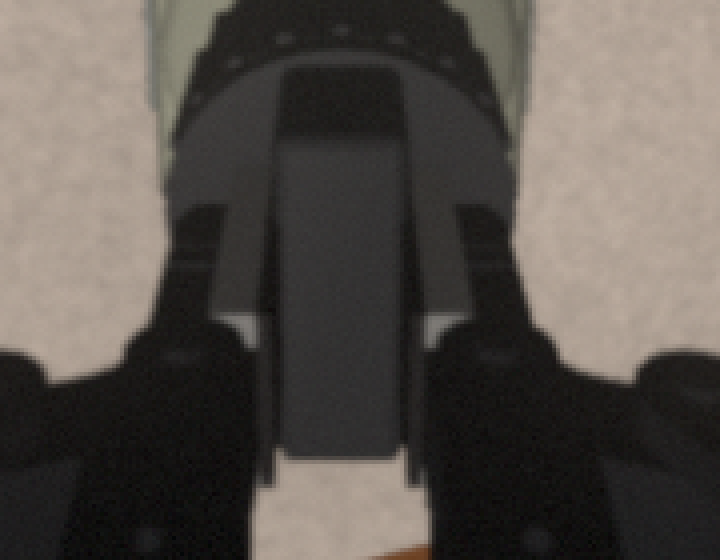

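The bar is gripped and centred, and the upward force is 8.1 N, which implies only 5–6 mm of press. I'll press a little more, looking for the hard stop.

```bash
python3 -m inch '[[[-1,0,0,-0.05,0,0,0],[-1,0,0,-0.1,0,0,0],[-1,0,0,-0.1,0,0,0],[-1,0,0,-0.1,0,0,0]]]' 70; python3 -m inch '[[[-1,0,0,-0.05,0,0,0],[-1,0,0,-0.1,0,0,0],[-1,0,0,-0.1,0,0,0],[-1,0,0,-0.1,0,0,0]]]' 70
```

```text
time_s: 6.12
position: [0.5033, -0.0672, 0.196]
tool_rot: [[-0.33, 0.001, 0.944], [-0.944, -0.0, -0.33], [-0.0, -1.0, 0.001]]
ft_force: [-2.2, 1.9, 9.3]
grip_width: 0.0142
time_s: 6.62
position: [0.5033, -0.0673, 0.1955]
tool_rot: [[-0.33, 0.001, 0.944], [-0.944, -0.001, -0.33], [0.0, -1.0, 0.001]]
ft_force: [-5.0, 2.9, 12.1]
grip_width: 0.0149
```

The force rises sharply, 12 N with the arm lagging 0.5 mm, so the cap is at its hard stop. I'll back off 0.5 mm and twist anticlockwise.

```bash
python3 -m inch '[[[-1,0,0,0.05,0,0,0],[-1,0,0,0.05,0,0,4],[-1,0,0,0.05,0,0,9],[-1,0,0,0.05,0,0,14],[-1,0,0,0.05,0,0,19],[-1,0,0,0.05,0,0,24],[-1,0,0,0.05,0,0,24]]]' 80
python3 - <<'E'
from rig import env
s=env.observe();print(s["ft_force"],s["wrist_torque"],s["position"])
from h import *
w=env.get_image("wrist");cv2.imwrite("pics/w5.png",w["frame"][:,:,::-1])
E
```

```text
time_s: 7.5
position: [0.504, -0.0675, 0.1958]
tool_rot: [[0.084, 0.003, 0.997], [-0.997, -0.001, 0.084], [0.001, -1.0, 0.003]]
ft_force: [-0.1, 0.7, 9.5]
grip_width: 0.0146
[-0.07903018  0.66947557  9.47517705] [0.10979407 0.06063773 0.03832078] [ 0.50401664 -0.06752055  0.1958368 ]
```

View pics/w5.png

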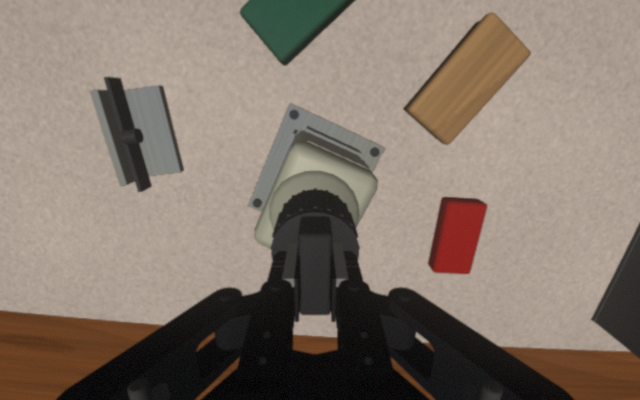

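The bar has turned 24° with the gripper relative to the plate, the torque is small, and the cap is still pressed at 9.5 N. I'll continue the twist.

```bash
python3 -m inch '[[[-1,0,0,0,0,0,5],[-1,0,0,0,0,0,10],[-1,0,0,0,0,0,15],[-1,0,0,0,0,0,20],[-1,0,0,0,0,0,25],[-1,0,0,0,0,0,30],[-1,0,0,0,0,0,35],[-1,0,0,0,0,0,40],[-1,0,0,0,0,0,45],[-1,0,0,0,0,0,49],[-1,0,0,0,0,0,52],[-1,0,0,0,0,0,52],[-1,0,0,0,0,0,52]]]' 80
python3 - <<'E'
from rig import env
s=env.observe();print(s["ft_force"],s["wrist_torque"],s["position"])
from h import *
w=env.get_image("wrist");cv2.imwrite("pics/w6.png",w["frame"][:,:,::-1])
E
```

```text
time_s: 9.18
position: [0.5041, -0.0676, 0.1959]
tool_rot: [[0.836, 0.003, 0.549], [-0.549, -0.001, 0.836], [0.003, -1.0, 0.001]]
ft_force: [0.5, 0.6, 9.6]
grip_width: 0.0142
[0.49479836 0.6419319  9.56608051] [ 0.10457642 -0.01361012  0.02024808] [ 0.50409027 -0.06755076  0.19588394]
```

View pics/w6.png

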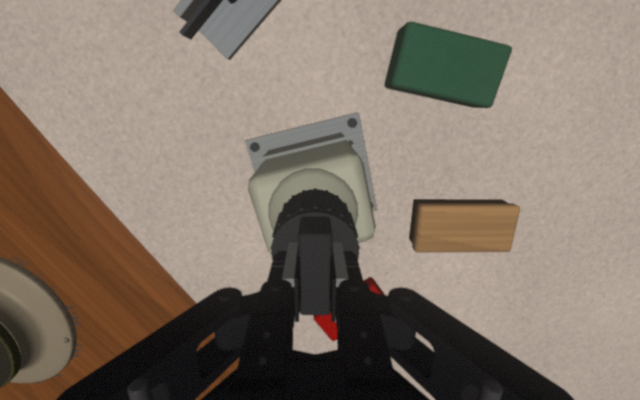

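The bar has turned 76° and is still in line with the gripper. The lift goes straight up to 10 cm above the seated height, slowly at first.

```bash
python3 -m inch '[[[-1,0,0,0.3,0,0,0],[-1,0,0,0.7,0,0,0],[-1,0,0,1.1,0,0,0],[-1,0,0,1.6,0,0,0],[-1,0,0,2.4,0,0,0],[-1,0,0,3.4,0,0,0],[-1,0,0,4.4,0,0,0],[-1,0,0,5.6,0,0,0],[-1,0,0,6.8,0,0,0],[-1,0,0,8,0,0,0],[-1,0,0,9.2,0,0,0],[-1,0,0,10.2,0,0,0],[-1,0,0,10.8,0,0,0],[-1,0,0,10.8,0,0,0],[-1,0,0,10.8,0,0,0],[-1,0,0,10.8,0,0,0]]]' 80
python3 - <<'E'
from rig import env
s=env.observe();print(s["ft_force"],s["wrist_torque"],s["position"],abs(s["qvel"]).max())
from h import *
w=env.get_image("wrist");cv2.imwrite("pics/w7.png",w["frame"][:,:,::-1])
a=env.get_image("scene");cv2.imwrite("pics/s7.png",cv2.resize(a["frame"][90:230,250:410],None,fx=5,fy=4)[:,:,::-1])
a=cv2.resize(a["frame"][110:220,270:380],None,fx=5,fy=5,interpolation=cv2.INTER_CUBIC);cv2.imwrite("pics/s7.png",a[:,:,::-1])
E
```

```text
time_s: 11.22
position: [0.5032, -0.0672, 0.3025]
tool_rot: [[0.836, -0.001, 0.549], [-0.549, 0.0, 0.836], [-0.001, -1.0, -0.0]]
ft_force: [0.1, 0.3, -0.3]
grip_width: 0.0142
[ 0.07398842  0.27327383 -0.27932586] [-0.01493736 -0.0045425   0.03973066] [ 0.50316624 -0.06722394  0.30245756] 0.13744955306762097
```

View pics/w7.png

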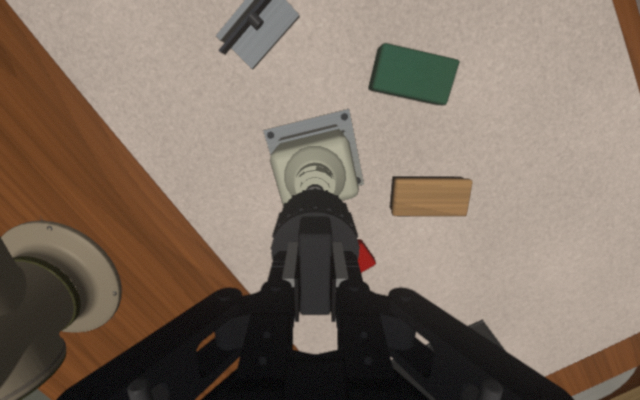

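View pics/s7.png

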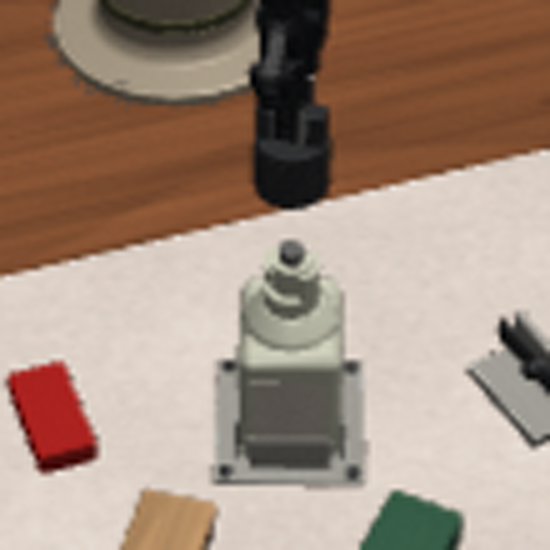

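The cap is off and held level above the bottle. In the scene crop the cap is at (292,165) and the bare threaded neck at (290,270). The wrench is near zero and the arm is still, so I'm handing in.

```bash
python3 - <<'E'
from rig import env
print(env.close_job()); s=env.observe(); print(s["time_s"],s["position"],s["grip_width"],s["ft_force"])
E
```

```text
the job is handed in; nothing more can be done
None
the job is handed in; nothing more can be done
```

The bottle is open and the job is handed in, with the cap still in the gripper. No verdict was reported.

**What I did:** I gripped the bar and pressed the cap about 8–9 mm to its hard stop. After backing off 0.5 mm I twisted it 76° anticlockwise, holding about 9.5 N of push. I then lifted it straight up, closing at 70 N and using 80 N from the twist on, in 11.2 s of robot time.

**Last checks:**
- **Position:** the TCP is at (0.503, -0.067, 0.3025), about 98 mm above where the cap was seated and within 1–2 mm of the bottle's axis.
- **Grip:** the tool is level and at rest, with an outside force of about 0.3 N.
- **Pictures:** the wrist and scene views show the cap in the fingers, clear of the bare threaded neck. I saw no sign that the brush, cork, wax or file holder had moved, though I did not re-measure their positions.

**Small disagreements:**
- The gripper reads 14.2 mm on a bar specified as 16 mm thick.
- At the first press, 7.5 mm of travel gave only 8.1 N where the spring figures suggest about 9.3 N. I pressed on until the stop showed.
- The camera estimates of the bar's centre differed by about 1 mm, and I corrected that from the wrist picture before gripping.

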